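# Empty a shutter cup of offcuts onto the sorting mat

## Task

Turn the yellow cup of wooden offcuts over, with its clear shutter still shut, so that it stands mouth down flat on the black rubber mat. Then pull the shutter fully open by its red tab so that the offcuts drop out, lift the cup straight up to leave the offcuts together in a heap on the mat, and stand the empty cup, still mouth down, on the bare bench beside the mat. Leave the other tools where they lie.

Things in the scene. Friction and masses are not known exactly. Their poses are not given: they have to be found in the camera images.
- cup: Yellow rigid cup, 62 mm along its x, 100 along y, 100 high along z; walls 4 mm, floor 5; 0.3 to 0.6 kg, plus 0.1 kg of offcuts. Origin: centre of the underside of its floor; +z points to the mouth. Starts upright on the bench, shutter shut. Grip it across the 62 mm (its x), clear of the tab; grasps tilted 45 degrees turn it a quarter turn each. It lies stably on its +y or -y side.
- cup_mouth (a point): Centre of the cup's mouth, in the plane of the rim, 100 mm from the origin along the cup's +z.
- shutter (a joint): Clear 3 mm plate that closes the mouth, captive in the cup, just inside the rim. 0 m is shut, 0.056 m is fully open. It slides towards the cup's -x with about 0.5 N of friction and stays where it is left; it never comes off. With the cup mouth down, it can be pulled without holding the cup.
- shutter_tab (a point): Middle of the shutter's red tab, a block 22 mm along the cup's x, 14 along y, 25 along z, outside the cup's -x wall: when shut it is 76 mm from the cup's axis towards -x and 84.5 mm from the floor plane along +z. Its near end is 34 mm from the wall, joined to the plate by a 3 mm thick strap. It moves with the shutter. Pinch it across the 14 mm.
- mat: Black rubber sorting mat with a grey line near its edge, fixed to the bench, 180 mm along its x, 300 mm along its y, 3 mm thick. Origin at the centre of its underside, z up.
- offcut_b: Planed wooden block 30 x 75 x 26 mm (x, y, z), loose in the cup. Origin at the centre of its 30 x 75 mm underside.
- offcut_c: Dark wooden block 34 x 60 x 34 mm (x, y, z), loose in the cup. Origin at the centre of its 34 x 60 mm underside.
- offcut_d: Plywood block 50 x 50 x 18 mm (x, y, z), loose in the cup. Origin at the centre of its 50 x 50 mm underside.
- tape_measure: Bystander: dark tape measure, 36 x 72 x 62 mm high. Origin under its centre.
- spring_clamp_1: Bystander: orange spring clamp lying flat, 67 x 117 x 22 mm high. Origin under its centre.
- sanding_block_1: Bystander: brown sanding block, 66 x 110 x 31 mm high. Origin under its centre.
- screwdriver_2: Bystander: green-handled screwdriver lying down, 30 x 192 x 32 mm high. Origin under its centre.

How it is judged:
By the outcome, as a careful person would: the job done as asked, in the order asked, and still so for the second after the job is handed in, with the robot touching nothing.
It also fails if it takes over 72 s, if anything falls off the work surface, if the arm or the gripper's body presses on something with over 40 N, if the wrist force passes 120 N, or if a joint passes its speed limit or range.

## Robot

A 6-joint arm with a two-finger parallel gripper is mounted at the origin on a cart in front of the work surface, level with it; the furniture and walls round the work are solid. World frame = base frame: x ahead of the robot, y to its left, z up, the work surface at z = 0. Lengths are in mm, angles in rad, forces in N, time in s.
With the tool pointing down it reaches from about 375 to 900 mm from the base axis. Payload 3.1 kg.
Tool frame: the origin (TCP) lies midway between the tips of the shut fingers; the grasp point (between the pads) lies 19 mm behind it; z points along the fingers, y is the line along which they close (so a half turn about z gives the same grasp; the last joint's range is limited). The gripper opens to 87 mm and grips with 3 to 60 N. Pads are 19 mm wide; open, the fingers measure 117 mm over their backs; the gripper's body (75 mm by 190 mm) begins 51 mm behind the grasp point.
Start: joints at [-1.31, 0.527, 1.433, -0, 1.181, -0.178], TCP at [265.552, -565.755, 222.548] pointing down, gripper open.
Joint ranges: [-3.08, 3.08], [-0.75, 2.2], [0.22, 2.44], [-1.43, 4.57], [0, 2.65], [-2.85, 2.85]. Speed limits (rad/s): [2.79, 2.79, 3.14, 3.14, 3.14, 3.14].

## Interface

Orientations are given as a rotation vector (axis times angle).
In Python, from cell import get_state, capture, job_done, recognise, mark_of gives the robot as it stands. The module is installed in compiled form; this text tells all that it offers.
- The arm moves only by the tool play_rows, never from a script. Its argument "deltas" is text: rows parted by semicolons, each of 4 numbers parted by spaces: the shift along the tool's x, y, z in units of 50 mm (1.0 is 50 mm), then the turn about the tool's z in units of 5 degrees (1.0 is 5 degrees). A call has 1 to 8 rows; each row shifts and turns the commanded pose from where the row before left it, along the tool's axes as they then stand; what a row does not reach is not made up. A row lasts 1/8 s, in which the tool goes at most 62.5 mm and 10.7 degrees, less where a joint would pass 70% of its speed; a pose out of reach is approached as far as the arm can. A call is refused whole if a number of a shift passes 1 or a number of a turn 1, either way. A call with a gripper value outside its range is refused whole. "jaw" is the opening, from 0 (shut) to 1 (fully open), set as the call begins (left out, the last holds). The fingers move at their own pace and stop on an object; "newtons" is the grip in N (left out, the last holds). Time passes only in rows, so rows that do not move let the fingers close. It gives the time, the measured TCP pose, the force, the opening and the grip force at its end, in the units of the state.
- get_state(): the state, without advancing time (a new reading comes with each control period).
- capture(name): name is "scene" or "top" or "wrist"; returns a dict with "pixels" (384x512x3 uint8, red, green, blue), "range_z" (384x512 float32, mm along the optical axis (not along the pixel's ray), 0 where there is no reading), "vertical_fov" (degrees; the focal length in pixels is half the picture's height over the tangent of half this angle, whatever the lens; pixels are square), "cx", "cy" (the principal point, pixels), "pose" (4x4, takes a point from camera to world coordinates); the wrist camera has in their place "T_tool_cam" (4x4, takes a point from camera to tool coordinates, whose origin is the TCP and whose axes are the flange's). Camera axes: x right, y down, z forward; pixel columns grow to the right and rows downward; lengths in mm; the calibration is good to about 2 mm. A picture is of the moment at which its call begins: read the wrist's pose just before it.
- job_done(): hands the job in; it is judged then, once.
Trained networks look in the newest picture that a camera, given by its name, has taken for a name from the list of things; names that differ only in an ending like _2 or _b are one class to them, and where a whole thing is asked for, a point or a joint stands for the part that bears it (a point fixed in the world has none). Each returns a list of dicts, best first, with "confidence" (0 to 1); they miss things now and then, are a little off and sometimes report something else, mostly with a low value. They report only what shows in the picture. A call takes as long as a camera call.
- recognise(target, camera): "uv" ([column, row] in pixels, amid what is visible of it).
- mark_of(target, camera): "uv" ([column, row] in pixels: a listed point, or the origin of a listed thing).
The state is a dict: "clock": time; "q": joint angles; "qvel": joint speeds; "effort": joint torques, N m; "position": TCP position; "tool_rot": TCP orientation; "wrist_force": force on the tool from outside, world axes, zero at the start; "moment": the same for the moment, N m; "width": finger opening in mm; "grasp_force": force on a finger pad.
Only numpy, scipy, OpenCV 4.12 (cv2) and the standard library are available. Lean on these libraries where they do the work, as an engineer would, in place of code of your own. Each camera call takes 0.05 s, during which the arm holds its last target. There are 200 camera calls.

## Working session

There is one attempt and no reset: what is moved stays moved. The work goes in short steps, Python scripts to look and compute and a tool call to move; the robot and the scene stay as the last step left them, time stands still between calls to the robot, and variables do not carry over. Pictures are saved under pics/ and viewed, at most 11 in all, crops included, and the job is handed in when it is done.

Besides the shell and the picture viewer there is one more tool, called as name(argument=value, ...) on one line, values as JSON. play_rows: Moves the arm, as the interface text tells. Its arguments: {"type":"object","properties":{"deltas":{"type":"string"},"jaw":{"type":"number"},"newtons":{"type":"number"}},"required":["deltas"]}

```bash
mkdir -p pics; cat > h.py <<'E'
import numpy as np, cv2
from scipy.spatial.transform import Rotation as R
from cell import *
def cam(name):
    s=get_state(); c=capture(name)
    if 'pose' in c: P=np.array(c['pose'])
    else:
        T=np.eye(4);T[:3,:3]=R.from_rotvec(s['tool_rot']).as_matrix();T[:3,3]=s['position'];P=T@np.array(c['T_tool_cam'])
    c['P']=P;c['f']=192/np.tan(np.radians(c['vertical_fov'])/2);return c
def save(c,n): cv2.imwrite('pics/'+n,c['pixels'][:,:,::-1])
def cloud(c):
    v,u=np.mgrid[:384,:512];z=c['range_z'];f=c['f']
    p=np.stack([(u-c['cx'])/f*z,(v-c['cy'])/f*z,z],-1)
    w=p@c['P'][:3,:3].T+c['P'][:3,3];w[z<=0]=np.nan;return w
def at(c,uv,h=None):
    u,v=uv;
    if h is None: return cloud(c)[int(round(v)),int(round(u))]
    d=c['P'][:3,:3]@np.array([(u-c['cx'])/c['f'],(v-c['cy'])/c['f'],1]);o=c['P'][:3,3];return o+d*(h-o[2])/d[2]
E
python3 - <<'E'
from h import *
np.set_printoptions(precision=1,suppress=True)
s=get_state();print({k:np.round(v,3) for k,v in s.items()});print(R.from_rotvec(s['tool_rot']).as_matrix())
for n in ['scene','top']:
    c=cam(n);save(c,n+'0.png');print(n,c['f'],c['P'])
    for t in ['cup','cup_mouth','shutter_tab','mat','tape_measure','spring_clamp_1','sanding_block_1','screwdriver_2']:
        r=recognise(t,n)[:1];m=mark_of(t,n)[:1]
        print(t,[(x['uv'],round(x['confidence'],2),at(c,x['uv'])) for x in r+m])
E
```

```text
{'clock': np.float64(0.0), 'q': array([-1.3,  0.5,  1.4, -0. ,  1.2, -0.2]), 'qvel': array([ 0.,  0.,  0.,  0., -0.,  0.]), 'effort': array([  0. , -44. , -17.7,   0.1,   0.1,  -0. ]), 'position': array([ 265.4, -565.1,  221.6]), 'tool_rot': array([-3.1, -0.7,  0. ]), 'wrist_force': array([ 0.4, -1.1, -0.1]), 'moment': array([-0.,  0.,  0.]), 'grasp_force': np.float64(0.0), 'width': np.float64(87.243)}
[[ 0.9  0.4 -0. ]
 [ 0.4 -0.9  0. ]
 [ 0.  -0.  -1. ]]
scene 460.5101144899207 [[  -0.5   -0.3    0.8 -535.6]
 [  -0.9    0.2   -0.5  796.2]
 [  -0.    -0.9   -0.4  631.7]
 [   0.     0.     0.     1. ]]
cup [([335.3, 208.0], 0.56, array([452. , -46. ,  62.3])), ([332.6, 222.8], 0.86, array([452.8, -41.7,  12.7]))]
cup_mouth [([337.8, 208.0], 0.73, array([445. , -51.7,  63.5])), ([260.3, 206.2], 0.63, array([657.7,  96.9,  27.5]))]
shutter_tab [([344.1, 194.9], 0.72, array([453.1, -79.7,  96.9])), ([347.6, 207.7], 0.85, array([400.7, -51.5,  80. ]))]
mat [([245.6, 241.4], 0.79, array([507.7, 234. ,   4.4])), ([248.2, 241.9], 0.96, array([499.9, 231.8,   4. ]))]
tape_measure [([224.5, 2
[... 815 characters left out ...]
.6], 0.85, array([469.6, -66.6,  92.9])), ([317.9, 240.0], 0.59, array([395.1, -50.5,  91.4]))]
mat [([232.6, 218.5], 0.7, array([494.6, 231.7,   6.5])), ([232.9, 218.1], 0.68, array([494.6, 231.7,   6.5]))]
tape_measure [([242.0, 158.2], 0.54, array([697.3, 201.1,  64.4])), ([239.9, 159.1], 0.8, array([693.5, 208.1,  64.4]))]
spring_clamp_1 [([372.5, 177.4], 0.82, array([ 642.7, -260.8,   24.3])), ([369.8, 178.3], 0.81, array([ 638.8, -253.4,   24.4]))]
sanding_block_1 [([279.1, 161.8], 0.57, array([694.9,  69.6,  35.2])), ([279.0, 162.4], 0.96, array([694.9,  69.6,  35.2]))]
screwdriver_2 [([117.7, 232.7], 0.76, array([434.4, 622.6,  25.6])), ([133.2, 234.0], 0.56, array([nan, nan, nan]))]
```

View pics/top0.png

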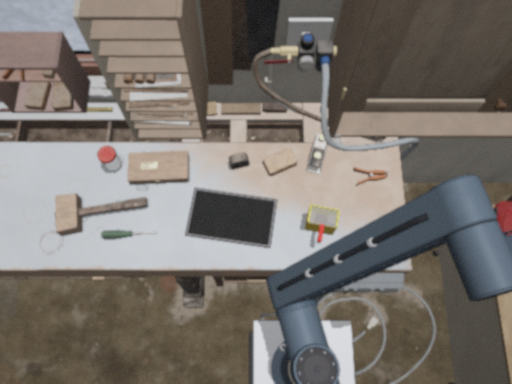

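View pics/scene0.png

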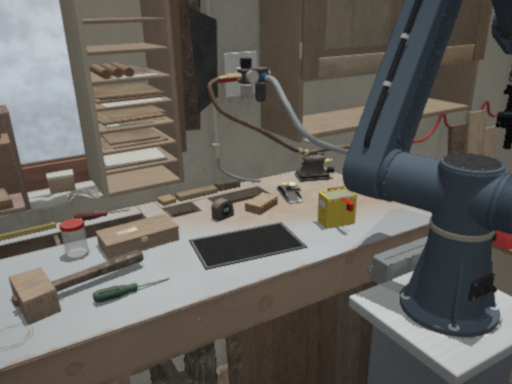

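```bash
python3 - <<'E'
from h import *
np.set_printoptions(precision=1,suppress=True)
for n in ['top','scene']:
    c=cam(n);w=cloud(c);hsv=cv2.cvtColor(c['pixels'],cv2.COLOR_RGB2HSV)
    h,s,v=hsv[...,0],hsv[...,1],hsv[...,2]
    reg=(w[...,0]>350)&(w[...,0]<560)&(w[...,1]>-160)&(w[...,1]<60)
    for nm,m in [('yel',reg&(h>18)&(h<35)&(s>110)&(w[...,2]>90)),('red',reg&((h<8)|(h>172))&(s>110)&(w[...,2]>60))]:
        p=w[m];
        if len(p)<4: print(n,nm,len(p));continue
        print(n,nm,len(p),p.mean(0),p.min(0),p.max(0),cv2.minAreaRect(p[:,:2].astype(np.float32)))
    if n=='top':
        m=(v<60)&(w[...,0]>380)&(w[...,0]<620)&(w[...,1]>60)&(w[...,1]<420)&(w[...,2]<15)
        p=w[m];print('mat',cv2.minAreaRect(p[:,:2].astype(np.float32)),p[:,2].mean())
        o=(w[...,2]>14)&(w[...,0]>250)&(w[...,0]<900)
        k,lab,st,ce=cv2.connectedComponentsWithStats(o.astype(np.uint8))
        for i in range(1,k):
            if st[i,4]>25: q=w[lab==i];print(st[i,4],q.min(0),q.max(0))
E
```

```text
top yel 3
top red 59 [421.1 -59.1  96.1] [393.5 -68.1  84.5] [444.7 -49.9 106.3] ((419.2431945800781, -59.39664840698242), (13.449444770812988, 52.34839630126953), 78.8345718383789)
mat ((477.93157958984375, 232.44378662109375), (291.5819091796875, 198.58261108398438), 81.52577209472656) -24.993540581074843
14079 [732.3 321.7  15.9] [899.8 566.5 765.1]
27573 [ 660.  -686.1   14.1] [900.  163.  871.6]
3433 [848.8 751.2  95.9] [ 900.  1022.   392.5]
434 [665.9 636.3  14.1] [733.  702.5 107.6]
548 [652.7   3.6  14.3] [754.6 126.6  41.7]
1865 [618.  392.7  14.1] [742.2 609.3  58.6]
245 [678.9 176.9  14.3] [727.  248.8  69.8]
164 [ 626.8 -317.7   14.1] [ 682.6 -200.1   30.5]
5032 [ 250.  -280.8  378.9] [337.9  69.4 836.2]
1583 [428.4 528.8  14. ] [569.  843.6  75.2]
825 [ 391.6 -123.5   15.1] [515.7 -15.8 111.1]
212 [416.1 577.6  14. ] [447.4 680.3  40.5]
38 [ 250.6 -412.   599.9] [ 281.3 -343.3  707.4]
scene yel 92 [475.7 -57.2  96.3] [ 387.8 -117.2   90. ] [514.8 -16.5 103.7] ((448.47528076171875, -65.72232055664062), (99.79163360595703, 121.3062744140625), 81.45491027832031)
scene red 69 [406.6 -55.9  90.9] [386.9 -74.   74.7] [445.7 -47.2 100. ] ((417.55096435546875, -59.585777282714844), (14.169038772583008, 61.72768020629883), 73.62893676757812)
```

The top view shows the cup at about (322,220) with its red tab towards the robot at (320,238). The black mat is centred near (233,218), and the sanding block, tape measure and clamp lie behind at rows 160–178. The scene view agrees with this. Next I'll move over the cup for a wrist view.

```bash
cat >> h.py <<'E'
def plan(x,y,z,yaw,n=None,pts=None):
    """rows from present pose to TCP x,y,z with the tool's y axis at world angle yaw (deg)"""
    s=get_state();M=R.from_rotvec(s['tool_rot']).as_matrix()
    y0=np.degrees(np.arctan2(M[1,1],M[0,1]));d=np.array([x,y,z])-s['position']
    dy=(yaw-y0+90)%180-90 if abs((yaw-y0+180)%360-180)>90 else (yaw-y0+180)%360-180
    n=n or int(max(np.ceil(np.linalg.norm(d)/48),np.ceil(abs(dy)/4.9)));out=[]
    for i in range(n):
        a=np.radians(y0+dy*i/n);ty=np.array([np.cos(a),np.sin(a),0]);tz=np.array([0,0,-1.]);tx=np.cross(ty,tz)
        st=d/n;out.append('%.2f %.2f %.2f %.2f'%(st@tx/50,st@ty/50,st@tz/50,-dy/n/5))
    print('yaw0 %.1f dy %.1f'%(y0,dy));
    for i in range(0,n,8): print(';'.join(out[i:i+8]))
E
python3 - <<'E'
from h import *
np.set_printoptions(precision=2,suppress=True)
print(np.array(capture('wrist')['T_tool_cam']))
plan(430,-75,240,-10)
E
```

```text
[[   0.     -0.97   -0.26   70.75]
 [   1.      0.      0.     -0.53]
 [  -0.     -0.26    0.97 -162.63]
 [   0.      0.      0.      1.  ]]
yaw0 -64.9 dy 54.9
0.60 -0.62 -0.03 -0.91;0.64 -0.57 -0.03 -0.91;0.69 -0.52 -0.03 -0.91;0.73 -0.46 -0.03 -0.91;0.76 -0.41 -0.03 -0.91;0.79 -0.34 -0.03 -0.91;0.82 -0.28 -0.03 -0.91;0.84 -0.21 -0.03 -0.91
0.85 -0.15 -0.03 -0.91;0.86 -0.08 -0.03 -0.91;0.86 -0.01 -0.03 -0.91;0.86 0.06 -0.03 -0.91
```

play_rows(deltas="0.6 -0.62 -0.03 -0.91;0.64 -0.57 -0.03 -0.91;0.69 -0.52 -0.03 -0.91;0.73 -0.46 -0.03 -0.91;0.76 -0.41 -0.03 -0.91;0.79 -0.34 -0.03 -0.91;0.82 -0.28 -0.03 -0.91;0.84 -0.21 -0.03 -0.91", jaw=1)

```text
clock: 2.85
position: [377.0, -237.8, 234.8]
tool_rot: [2.697, 1.61, 0.0]
wrist_force: [0.0, -0.4, 0.0]
width: 86.8
grasp_force: 0.0
```

play_rows(deltas="0.85 -0.15 -0.03 -0.91;0.86 -0.08 -0.03 -0.91;0.86 -0.01 -0.03 -0.91;0.86 0.06 -0.03 -0.91;0 0 0 0")

```text
clock: 3.48
position: [432.0, -73.3, 240.8]
tool_rot: [2.406, 2.019, 0.001]
wrist_force: [0.1, -0.6, 0.2]
width: 86.9
grasp_force: 0.0
```

```bash
cat > m.py <<'E'
from h import *
np.set_printoptions(precision=1,suppress=True)
import sys
def rects(c,box,zmin=15,show=True):
    w=cloud(c);hsv=cv2.cvtColor(c['pixels'],cv2.COLOR_RGB2HSV).astype(int);h,s,v=hsv[...,0],hsv[...,1],hsv[...,2]
    reg=(w[...,0]>box[0])&(w[...,0]<box[1])&(w[...,1]>box[2])&(w[...,1]<box[3])&(w[...,2]>zmin)
    for nm,m in [('yel',reg&(h>18)&(h<35)&(s>110)),('red',reg&((h<8)|(h>172))&(s>110))]:
        m=cv2.morphologyEx(m.astype(np.uint8),cv2.MORPH_OPEN,np.ones((3,3)))>0
        p=w[m]
        if len(p)<9: print(nm,len(p));continue
        zt=np.percentile(p[:,2],98);t=p[p[:,2]>zt-8]
        print(nm,len(p),'ztop',zt,'zmin',p[:,2].min(),'top rect',cv2.minAreaRect(t[:,:2].astype(np.float32)),'all',cv2.minAreaRect(p[:,:2].astype(np.float32)),p.mean(0))
E
python3 - <<'E'
from m import *
c=cam('wrist');save(c,'w1.png');rects(c,(340,560,-180,60));print(get_state()['position'])
for t in ['cup','cup_mouth','shutter_tab']:
    for x in mark_of(t,'wrist')[:1]: print(t,x['uv'],x['confidence'],at(c,x['uv']),at(c,x['uv'],{'cup':0,'cup_mouth':100,'shutter_tab':84.5}[t]))
E
```

```text
yel 6433 ztop 341.7893812707717 zmin 16.689284802630652 top rect ((446.3378601074219, -50.34656524658203), (3.8249669075012207, 113.28762817382812), 78.75862884521484) all ((446.816162109375, -64.45071411132812), (99.9483642578125, 125.14520263671875), 78.83870697021484) [463.  -53.4 291. ]
red 734 ztop 98.75615838810201 zmin 81.9108851609032 top rect ((420.5423889160156, -59.197715759277344), (14.1383056640625, 56.395484924316406), 77.78437805175781) all ((420.5423889160156, -59.197715759277344), (14.1383056640625, 56.395484924316406), 77.78437805175781) [419.6 -58.7  97. ]
[431.9 -74.7 240.8]
cup [292.2, 155.2] 0.64 [471.7 -52.6  97.6] [480.6 -68.6   0. ]
cup_mouth [299.2, 174.8] 0.93 [475.9 -74.7  96.8] [475.8 -73.8 100. ]
shutter_tab [225.5, 168.9] 0.59 [402.2 -55.2  97. ] [399.9 -57.1  84.5]
```

View pics/w1.png

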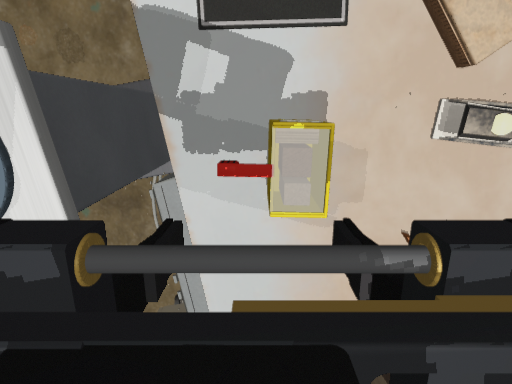

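The wrist view shows the cup's rim at columns 270–333, rows 122–216, with the red tab on its left at (245,170). I'll fit the rim, leaving out the yellow parts of the gripper.

```bash
sed -i 's/def rects(c,box,zmin=15,show=True)/def rects(c,box,zmin=15,zmax=125)/; s/&(w\[...,2\]>zmin)/\&(w[...,2]>zmin)\&(w[...,2]<zmax)/' m.py
python3 - <<'E'
from m import *
c=cam('wrist');rects(c,(340,560,-180,60))
E
```

```text
yel 1153 ztop 101.48051476569981 zmin 16.31031512981326 top rect ((477.5789794921875, -70.73735046386719), (99.71511840820312, 62.094398498535156), 78.70626831054688) all ((477.61798095703125, -70.60070037841797), (100.01527404785156, 62.11157989501953), 78.76097869873047) [483.7 -65.1  95.2]
red 739 ztop 98.77136778433788 zmin 77.69764322413022 top rect ((420.76739501953125, -59.236549377441406), (14.154175758361816, 56.12703323364258), 78.45339965820312) all ((420.76739501953125, -59.236549377441406), (14.154175758361816, 56.12703323364258), 78.45339965820312) [419.9 -58.7  97.1]
```

```bash
python3 - <<'E'
from h import *
plan(470.7,-105,140,-11.3,3)
E
```

```text
yaw0 -10.4 dy -0.9
-0.14 0.29 0.67 0.06;-0.14 0.29 0.67 0.06;-0.14 0.29 0.67 0.06
```

play_rows(deltas="-0.14 0.29 0.67 0.06;-0.14 0.29 0.67 0.06;-0.14 0.29 0.67 0.06;0 0 0.68 0;0 0 0.68 0;0 0 0.68 0;0 0 0 0")

```text
clock: 4.6
position: [468.9, -104.7, 36.1]
tool_rot: [-2.425, -1.989, 0.004]
wrist_force: [-0.5, 0.0, -0.4]
width: 87.3
grasp_force: 0.0
```

play_rows(deltas="0 0 0 0;0 0 0 0;0 0 0 0;0 0 0 0", jaw=0, newtons=10)

```text
clock: 5.1
position: [471.1, -104.4, 39.1]
tool_rot: [2.425, 1.994, 0.001]
wrist_force: [-1.1, 0.4, 7.2]
width: 62.1
grasp_force: 10.0
```

play_rows(deltas="0 0 -0.3 0;0 0 -0.3 0;0 0 -0.3 0;0 0 -0.3 0;0 0 0 0")

```text
clock: 5.72
position: [471.3, -104.4, 99.4]
tool_rot: [2.425, 1.993, 0.002]
wrist_force: [-0.5, -0.6, -7.1]
width: 62.1
grasp_force: 10.0
```

```bash
python3 - <<'E'
from m import *
c=cam('scene');save(c,'s1.png');cv2.imwrite('pics/s1.png',cv2.resize(c['pixels'][130:280,230:430,::-1],(800,600)))
E
```

```text
(no output)
```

View pics/s1.png

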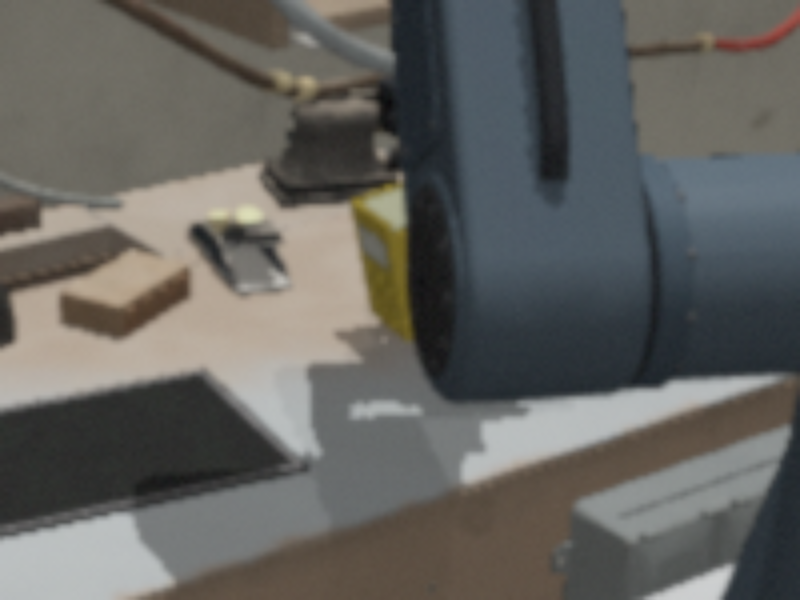

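The crop shows the cup held clear of the bench and only slightly tilted, at about (385,265). The pads hold it too firmly for it to swing, so I'll ease the grip.

play_rows(deltas="0 0 0 0;0 0 0 0;0 0 0 0", newtons=7)

```text
clock: 6.15
position: [470.3, -104.2, 97.6]
tool_rot: [-2.426, -1.994, 0.001]
wrist_force: [-0.5, -0.2, -5.5]
width: 62.0
grasp_force: 7.0
```

```bash
cat >> m.py <<'E'
def side(c,o,yaw,zlim=(5,250),pr=True):
    """yellow+any points between the fingers in cup plane: (along y from o, z)"""
    w=cloud(c);hsv=cv2.cvtColor(c['pixels'],cv2.COLOR_RGB2HSV).astype(int);h,s=hsv[...,0],hsv[...,1]
    a=np.radians(yaw);ex=np.array([np.cos(a),np.sin(a)]);ey=np.array([-ex[1],ex[0]])
    d=w[...,:2]-o[:2];x=d@ex;y=d@ey;z=w[...,2]
    m=(abs(x)<34)&(abs(y)<160)&(z>zlim[0])&(z<zlim[1])
    ye=m&(h>18)&(h<35)&(s>110)
    r=((h<8)|(h>172))&(s>110)&(abs(x)<160)&(abs(y)<160)&(z>5)&(z<250)
    return np.c_[y[m],z[m]],np.c_[y[ye],z[ye]],np.c_[x[r],y[r],z[r]]
def sil(c,o,yaw,n='sil.png'):
    a,b,r=side(c,o,yaw);im=np.full((300,400,3),255,np.uint8)
    for p,k in [(a,(160,160,160)),(b,(0,160,220)),(r[:,1:],(0,0,255))]:
        for y,z in p: 
            q=(int(200+y),int(280-z)); cv2.circle(im,q,0,k,-1)
    cv2.imwrite('pics/'+n,cv2.resize(im,(800,600)))
E
python3 - <<'E'
from m import *
s=get_state();c=cam('wrist');im=c['pixels'][:,:,::-1];cv2.imwrite('pics/w2.png',im)
sil(c,s['position'],-11.3,'w2s.png');a=cv2.imread('pics/w2s.png');
cv2.imwrite('pics/w2.png',np.hstack([cv2.resize(im,(400,300)),cv2.resize(a,(400,300))]));print(s['position'],s['wrist_force'],s['moment'])
E
```

```text
[ 470.3 -104.2   97.6] [-0.5 -0.2 -5.5] [-0.1 -0.1  0.1]
```

View pics/w2.png

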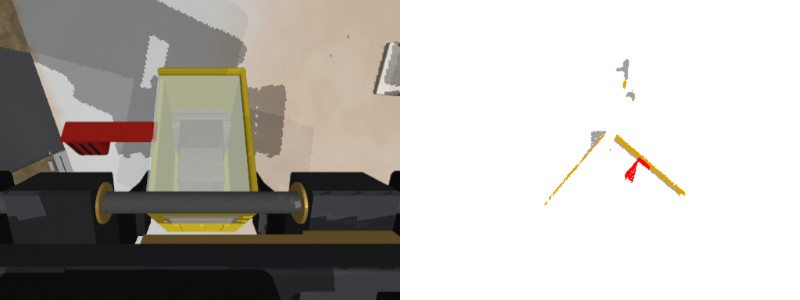

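The left panel shows the cup hanging mouth towards the mat, tab to its left at (85,130). In the side profile on the right its mouth plane is tilted about 39° and the floor edge sits some 19 mm above the bench. I'll set that edge down and roll the cup over it.

play_rows(deltas="0 0 0.22 0;0 0 0.22 0;0.2 0 -0.02 0;0.22 0 -0.04 0;0.22 0 0 0;0.22 0 0 0;0.2 0 0.05 0;0.2 0 0.05 0")

```text
clock: 7.2
position: [482.7, -41.6, 74.7]
tool_rot: [2.426, 1.996, -0.001]
wrist_force: [-2.1, 0.2, 5.5]
width: 62.0
grasp_force: 7.0
```

play_rows(deltas="0.18 0 0.08 0;0.18 0 0.08 0;0.14 0 0.08 0;0.1 0 0.04 0;0 0 0 0")

```text
clock: 7.82
position: [488.5, -11.8, 60.2]
tool_rot: [-2.426, -1.994, -0.001]
wrist_force: [-0.4, 4.7, 3.2]
width: 62.1
grasp_force: 7.0
```

```bash
python3 - <<'E'
from m import *
s=get_state();c=cam('wrist');im=c['pixels'][:,:,::-1]
sil(c,s['position'],-11.3,'w3s.png');a=cv2.imread('pics/w3s.png');
cv2.imwrite('pics/w3.png',np.hstack([cv2.resize(im,(400,300)),cv2.resize(a,(400,300))]))
E
```

```text
(no output)
```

View pics/w3.png

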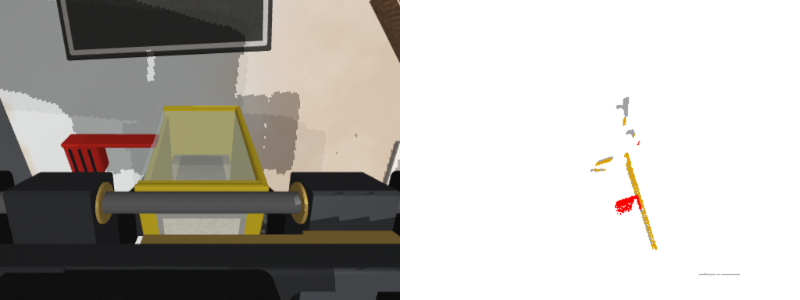

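The cup is now tilted about 73° with its lower rim about 30 mm up. The pads have slid down roughly 20 mm. I'll push a little further, then let go.

play_rows(deltas="0.2 0 0.05 0;0.2 0 0.05 0;0.1 0 0 0;0 0 0 0", newtons=4)

```text
clock: 8.38
position: [493.7, 12.1, 54.8]
tool_rot: [-2.426, -1.995, -0.001]
wrist_force: [-0.5, 1.3, -2.8]
width: 62.0
grasp_force: 4.0
```

play_rows(deltas="0 0 0 0;0 0 0 0;0 0 0 0;0 0 -0.8 0;-0.5 0 -0.9 0;-0.6 0 -0.9 0;-0.6 0 -0.5 0;0 0 0 0", jaw=1)

```text
clock: 9.38
position: [478.3, -73.9, 212.3]
tool_rot: [2.426, 1.988, 0.004]
wrist_force: [-0.4, -0.1, 0.0]
width: 87.2
grasp_force: 0.0
```

```bash
python3 - <<'E'
from m import *
s=get_state();c=cam('wrist');im=c['pixels'][:,:,::-1]
sil(c,s['position'],-11.3,'w4s.png');a=cv2.imread('pics/w4s.png');
cv2.imwrite('pics/w4.png',np.hstack([cv2.resize(im,(400,300)),cv2.resize(a,(400,300))]));print(s['position'])
rects(c,(340,600,-180,160))
w=cloud(c);m=(c['pixels'][...,2]<300)&(w[...,2]>90)&(w[...,2]<112)&(w[...,0]>400)&(w[...,0]<560);print(cv2.minAreaRect(w[m][:,:2].astype(np.float32)),w[m].min(0),w[m].max(0))
E
```

```text
[478.3 -73.9 212.3]
yel 6743 ztop 102.07622534222563 zmin 97.74952916463695 top rect ((492.3661804199219, 4.985004425048828), (99.58191680908203, 61.79286193847656), 78.81987762451172) all ((492.3661804199219, 4.985004425048828), (99.58191680908203, 61.79286193847656), 78.81987762451172) [491.8   2.9 100.5]
red 727 ztop 58.83388854671029 zmin 45.744678326481164 top rect ((438.50421142578125, 50.394439697265625), (24.44525718688965, 50.132530212402344), 78.59443664550781) all ((438.50421142578125, 50.394439697265625), (24.44525718688965, 50.132530212402344), 78.59443664550781) [430.7  54.1  56.2]
((492.3046875, 4.971748352050781), (99.61737823486328, 62.02870178222656), 78.72681427001953) [453.4 -49.4  97.7] [532.1  59.4 103.6]
```

View pics/w4.png

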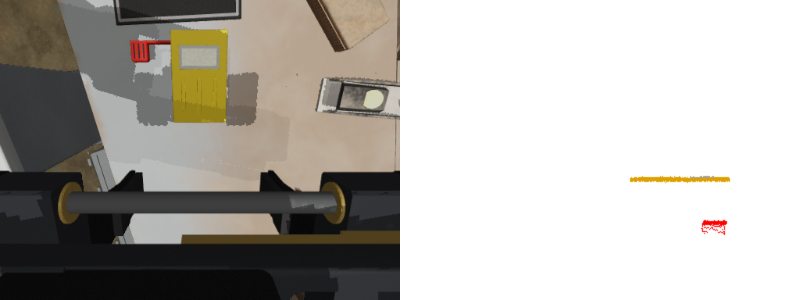

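The cup now lies flat on its +y side, centred at (492,5), with the mouth towards the mat and the shutter still shut. I'll grip it near the floor end for the second quarter turn.

```bash
python3 - <<'E'
from m import *
plan(485,-32.3,140,-11.2,3)
c=cam('top');w=cloud(c);v=c['pixels'].max(-1)
m=((v<75)&(w[...,0]>380)&(w[...,0]<620)&(w[...,1]>70)&(w[...,1]<420)&(w[...,2]<12)&(w[...,2]>-6)).astype(np.uint8)
k,l,st,ce=cv2.connectedComponentsWithStats(m);i=1+np.argmax(st[1:,4]);p=w[l==i];print('mat',cv2.minAreaRect(p[:,:2].astype(np.float32)),np.median(p[:,2]))
E
```

```text
yaw0 -11.3 dy 0.1
0.27 -0.00 0.47 -0.01;0.27 -0.00 0.47 -0.01;0.27 -0.00 0.47 -0.01
mat ((508.6980285644531, 290.71697998046875), (170.5963592529297, 159.36129760742188), 80.4599609375) 2.25652627724412
```

play_rows(deltas="0.27 0 0.48 0;0.27 0 0.48 0;0.28 0 0.48 0;0 0 0.68 0;0 0 0.68 0;0 0 0.68 0;0 0 0 0")

```text
clock: 10.35
position: [481.8, -29.7, 33.0]
tool_rot: [-2.42, -1.992, 0.008]
wrist_force: [0.4, -0.4, -0.3]
width: 87.0
grasp_force: 0.0
```

play_rows(deltas="0 0 0 0;0 0 0 0;0 0 0 0;0 0 0 0", jaw=0, newtons=10)

```text
clock: 10.85
position: [485.3, -31.7, 37.0]
tool_rot: [2.426, 1.994, 0.001]
wrist_force: [0.1, 1.1, 6.2]
width: 61.7
grasp_force: 10.0
```

play_rows(deltas="0 0 -0.3 0;0 0 -0.3 0;0 0 -0.3 0;0 0 -0.3 0;0 0 -0.3 0;0 0 -0.3 0;0 0 0 0")

```text
clock: 11.72
position: [485.6, -31.8, 127.6]
tool_rot: [2.425, 1.993, 0.003]
wrist_force: [0.5, 0.6, -6.1]
width: 62.4
grasp_force: 10.0
```

```bash
cat >> m.py <<'E'
def tilt(c,o,yaw=-11.2):
    a,b,r=side(c,o,yaw);b=b[b[:,1]<o[2]+65]
    im=np.zeros((300,400),np.uint8)
    for y,z in b:
        q=int(200+y),int(280-z)
        if 0<=q[0]<400 and 0<=q[1]<300: im[q[1],q[0]]=255
    L=cv2.HoughLinesP(im,1,np.pi/180,20,minLineLength=30,maxLineGap=6)
    for l in ([] if L is None else L.reshape(-1,4)[:5]): print('line y,z',l[0]-200,280-l[1],'->',l[2]-200,280-l[3],'deg %.0f'%np.degrees(np.arctan2(-(l[3]-l[1]),l[2]-l[0])))
    print('yel y',b[:,0].min() if len(b) else 0,b[:,0].max() if len(b) else 0,'red mean',np.median(r,0))
E
python3 - <<'E'
from m import *
s=get_state();c=cam('wrist');tilt(c,s['position']);print(s['position'],s['wrist_force'])
E
```

```text
line y,z 22 188 -> 89 182 deg -5
line y,z 23 189 -> 88 186 deg -3
line y,z 23 187 -> 67 183 deg -5
line y,z 54 186 -> 89 184 deg -3
yel y -3.5715465012595615 89.6666744164957 red mean [-70.6  73.6 140.7]
[485.6 -31.8 127.6] [ 0.5  0.6 -6.1]
```

```bash
python3 - <<'E'
from m import *
plan(503,195,125,-9,8)
E
```

```text
yaw0 -11.2 dy 2.2
0.56 -0.07 0.00 -0.05;0.56 -0.06 0.00 -0.05;0.57 -0.06 0.00 -0.05;0.57 -0.06 0.00 -0.05;0.57 -0.05 0.00 -0.05;0.57 -0.05 0.00 -0.05;0.57 -0.05 0.00 -0.05;0.57 -0.05 0.00 -0.05
```

play_rows(deltas="0.56 -0.07 0 -0.05;0.56 -0.06 0 -0.05;0.57 -0.06 0 -0.05;0.57 -0.06 0 -0.05;0.57 -0.05 0 -0.05;0.57 -0.05 0 -0.05;0.57 -0.05 0 -0.05;0.57 -0.05 0 -0.05")

```text
clock: 12.78
position: [502.3, 196.5, 125.1]
tool_rot: [-2.391, -2.036, 0.004]
wrist_force: [-0.1, -0.5, -5.9]
width: 61.8
grasp_force: 10.0
```

play_rows(deltas="0 0 0 0;0 0 0 0;0 0 0 0", newtons=7)

```text
clock: 13.15
position: [502.7, 194.9, 125.6]
tool_rot: [-2.392, -2.036, 0.002]
wrist_force: [-0.1, -0.6, -6.0]
width: 62.3
grasp_force: 7.0
```

```bash
python3 - <<'E'
from m import *
s=get_state();c=cam('wrist');tilt(c,s['position'],-9);print(s['position'],s['wrist_force'])
E
```

```text
line y,z 21 175 -> 83 99 deg -51
line y,z -51 115 -> -10 150 deg 40
line y,z 17 174 -> 81 105 deg -47
line y,z 18 176 -> 60 124 deg -51
line y,z -51 113 -> -20 141 deg 42
yel y -50.80556219498834 83.63101326345713 red mean [-68.7  40.5  80.9]
[502.7 194.9 125.6] [-0.1 -0.6 -6. ]
```

The cup has swung 49° over the mat, with its lowest rim edge about 30 mm above it. I'll lower that edge onto the mat and roll the cup mouth down.

play_rows(deltas="-0.2 0 0.2 0;-0.2 0 0.22 0;0 0 0.22 0;0 0 0 0;0.2 0 0 0;0.2 0 0.01 0;0.2 0 0.03 0;0.19 0 0.05 0")

```text
clock: 14.2
position: [506.9, 216.4, 90.1]
tool_rot: [2.391, 2.037, 0.002]
wrist_force: [-0.0, 1.2, -0.8]
width: 61.8
grasp_force: 7.0
```

play_rows(deltas="0.19 0 0.06 0;0.18 0 0.08 0;0.17 0 0.1 0;0.16 0 0.1 0;0 0 0 0")

```text
clock: 14.82
position: [512.3, 250.0, 72.2]
tool_rot: [2.391, 2.038, 0.0]
wrist_force: [0.7, 1.9, -0.6]
width: 62.1
grasp_force: 7.0
```

```bash
python3 - <<'E'
from m import *
s=get_state();c=cam('wrist');tilt(c,s['position'],-9);print(s['position'],s['wrist_force'])
im=c['pixels'][:,:,::-1];sil(c,s['position'],-9,'w5s.png');a=cv2.imread('pics/w5s.png');
cv2.imwrite('pics/w5.png',np.hstack([cv2.resize(im,(400,300)),cv2.resize(a,(400,300))]))
E
```

```text
line y,z 39 7 -> 39 105 deg 90
line y,z 40 57 -> 40 95 deg 90
line y,z 38 51 -> 38 103 deg 90
yel y -21.267139128278828 40.471897902299055 red mean [-68.8  -7.   26.2]
[512.3 250.   72.2] [ 0.7  1.9 -0.6]
```

View pics/w5.png

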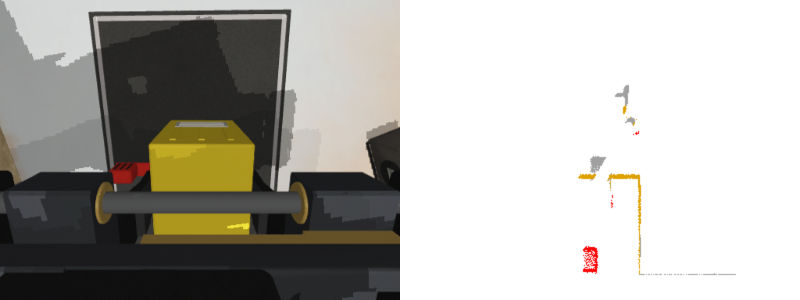

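The cup stands mouth down and flat on the mat: vertical side wall, top at about 103 mm, tab still shut. Next I release it and go to the tab.

play_rows(deltas="0 0 0 0;0 0 0 0;0 0 -0.4 0;0 0 -0.9 0;0 0 -0.9 0;0 0 -0.3 0;0 0 0 0", jaw=1)

```text
clock: 15.75
position: [512.3, 249.5, 198.2]
tool_rot: [2.391, 2.036, 0.002]
wrist_force: [0.0, 0.6, 0.4]
width: 86.9
grasp_force: 0.0
```

```bash
python3 - <<'E'
from m import *
c=cam('wrist');rects(c,(380,620,120,340));s=get_state();print(s['position'])
plan(410,255,190,80.5,19)
E
```

```text
yel 7038 ztop 104.77852081535843 zmin 20.03145202894615 top rect ((511.5185546875, 244.70785522460938), (89.6108627319336, 62.09969711303711), 80.64888000488281) all ((511.62152099609375, 245.10098266601562), (90.38867950439453, 62.11560821533203), 80.71700286865234) [512.3 249.2 101.7]
red 283 ztop 32.48439698566555 zmin 15.016147302955119 top rect ((436.72088623046875, 251.8779296875), (14.027718544006348, 20.367473602294922), 80.3537826538086) all ((436.7033386230469, 252.120361328125), (14.224468231201172, 20.42566680908203), 82.82960510253906) [437.8 252.8  28.7]
[511.3 249.3 196.8]
yaw0 -9.2 dy 89.7
-0.01 -0.11 0.01 -0.94;-0.00 -0.11 0.01 -0.94;0.01 -0.11 0.01 -0.94;0.02 -0.11 0.01 -0.94;0.02 -0.10 0.01 -0.94;0.03 -0.10 0.01 -0.94;0.04 -0.10 0.01 -0.94;0.05 -0.10 0.01 -0.94
0.06 -0.09 0.01 -0.94;0.06 -0.09 0.01 -0.94;0.07 -0.08 0.01 -0.94;0.08 -0.07 0.01 -0.94;0.08 -0.07 0.01 -0.94;0.09 -0.06 0.01 -0.94;0.09 -0.05 0.01 -0.94;0.10 -0.05 0.01 -0.94
0.10 -0.04 0.01 -0.94;0.10 -0.03 0.01 -0.94;0.10 -0.02 0.01 -0.94
```

play_rows(deltas="-0.01 -0.11 0.01 -0.94;0 -0.11 0.01 -0.94;0.01 -0.11 0.01 -0.94;0.02 -0.11 0.01 -0.94;0.02 -0.1 0.01 -0.94;0.03 -0.1 0.01 -0.94;0.04 -0.1 0.01 -0.94;0.05 -0.1 0.01 -0.94")

```text
clock: 16.8
position: [466.9, 251.8, 191.1]
tool_rot: [-1.602, -2.698, 0.006]
wrist_force: [0.4, -0.0, -0.0]
width: 87.0
grasp_force: 0.0
```

play_rows(deltas="0.06 -0.09 0.01 -0.94;0.06 -0.09 0.01 -0.94;0.07 -0.08 0.01 -0.94;0.08 -0.07 0.01 -0.94;0.08 -0.07 0.01 -0.94;0.09 -0.06 0.01 -0.94;0.09 -0.05 0.01 -0.94;0.1 -0.05 0.01 -0.94")

```text
clock: 17.8
position: [424.2, 254.3, 187.3]
tool_rot: [-0.647, -3.07, 0.004]
wrist_force: [-0.8, 0.8, 0.1]
width: 86.8
grasp_force: 0.0
```

play_rows(deltas="0.1 -0.04 0.01 -0.94;0.1 -0.03 0.01 -0.94;0.1 -0.02 0.01 -0.94;0 0 0 0")

```text
clock: 18.3
position: [408.5, 255.1, 186.2]
tool_rot: [-0.271, -3.126, 0.003]
wrist_force: [0.3, -0.0, -0.1]
width: 86.8
grasp_force: 0.0
```

```bash
python3 - <<'E'
from m import *
c=cam('wrist');rects(c,(380,620,120,340),8);s=get_state();print(s['position'],s['q'])
for z in (31+9,6): plan(432.5,252.6,z,80.7,4)
E
```

```text
yel 4064 ztop 104.59720938609948 zmin 8.76985560265291 top rect ((500.0426025390625, 240.89947509765625), (99.80664825439453, 41.19700241088867), 80.91646575927734) all ((499.7384033203125, 240.94085693359375), (99.8007583618164, 41.85987854003906), 80.88302612304688) [491.7 239.5  87.6]
red 538 ztop 32.41737352091305 zmin 8.046345866127126 top rect ((435.34906005859375, 251.2100067138672), (13.459790229797363, 22.473276138305664), 80.33233642578125) all ((452.4626159667969, 248.55938720703125), (13.827192306518555, 57.105613708496094), 80.74547576904297) [448.5 249.1  19.4]
[409.1 255.3 186.6] [ 0.3  0.4  1.8 -0.   0.9 -1.1]
yaw0 80.1 dy 0.6
-0.12 0.01 0.73 -0.03;-0.12 0.01 0.73 -0.03;-0.12 0.01 0.73 -0.03;-0.12 0.01 0.73 -0.03
yaw0 80.1 dy 0.6
-0.12 0.01 0.90 -0.03;-0.12 0.01 0.90 -0.03;-0.12 0.01 0.90 -0.03;-0.12 0.01 0.90 -0.03
```

play_rows(deltas="-0.12 0 0.9 -0.03;-0.12 0 0.9 -0.03;-0.12 0 0.9 -0.03;-0.11 0 0.88 -0.03;0 0 0 0;0 0 0 0")

```text
clock: 19.1
position: [433.0, 251.4, 8.1]
tool_rot: [-0.255, -3.129, 0.001]
wrist_force: [-0.5, -0.8, -0.0]
width: 87.1
grasp_force: 0.0
```

play_rows(deltas="0 0 0 0;0 0 0 0;0 0 0 0;0 0 0 0;0 0 0 0", jaw=0, newtons=12)

```text
clock: 19.73
position: [433.3, 251.7, 9.2]
tool_rot: [0.254, 3.131, 0.0]
wrist_force: [1.0, -0.5, -0.2]
width: 45.0
grasp_force: 0.0
```

play_rows(deltas="0 0 0 0;0 0 0 0;0 0 0 0;0 0 0 0;0 0 0 0")

```text
clock: 20.35
position: [433.2, 251.6, 9.0]
tool_rot: [-0.254, -3.131, 0.0]
wrist_force: [-0.5, -0.7, 0.5]
width: 13.2
grasp_force: 12.0
```

play_rows(deltas="0.14 0 0 0;0.14 0 0 0;0.14 0 0 0;0.14 0 0 0;0.14 0 0 0;0.14 0 0 0;0.14 0 0 0;0.14 0 0 0")

```text
clock: 21.35
position: [377.5, 260.8, 9.1]
tool_rot: [0.253, 3.131, -0.0]
wrist_force: [5.9, -1.6, -0.9]
width: 13.9
grasp_force: 12.0
```

play_rows(deltas="0.02 0 0 0;0 0 0 0")

```text
clock: 21.6
position: [376.4, 260.8, 9.0]
tool_rot: [-0.253, -3.13, 0.001]
wrist_force: [-1.4, -0.2, -1.2]
width: 13.9
grasp_force: 12.0
```

```bash
python3 - <<'E'
from m import *
c=cam('wrist');rects(c,(330,620,120,340),8);s=get_state();print(s['position'],s['wrist_force'])
E
```

```text
yel 5166 ztop 110.1124718114317 zmin 86.17393545152379 top rect ((351.63836669921875, 263.98211669921875), (82.859619140625, 5.549906253814697), 80.65699005126953) all ((347.8927917480469, 264.5355224609375), (82.86048889160156, 16.136777877807617), 81.25215148925781) [352.6 266.8 106. ]
red 1226 ztop 31.81090649937066 zmin 8.005345271882788 top rect ((366.39630126953125, 263.19085693359375), (13.951136589050293, 46.14591598510742), 80.47859191894531) all ((381.43328857421875, 260.59503173828125), (14.003457069396973, 76.6702651977539), 80.20854949951172) [388.  259.7  17.9]
[376.5 260.8   9. ] [-0.5 -0.2 -0.9]
```

play_rows(deltas="0 0 0 0;0 0 0 0;0 0 -0.3 0;0 0 -0.9 0;0 0 -0.9 0;0 0 -0.9 0;0 0 -0.8 0;0 0 0 0", jaw=1)

```text
clock: 22.65
position: [378.9, 261.7, 202.8]
tool_rot: [0.253, 3.123, 0.006]
wrist_force: [-0.2, -0.1, 0.0]
width: 84.0
grasp_force: 0.0
```

```bash
python3 - <<'E'
from m import *
c=cam('wrist');rects(c,(330,620,120,340),8);s=get_state();print(s['position'],s['wrist_force'])
plan(495,240,195,-9.4,19)
E
```

```text
yel 2829 ztop 104.50955591380227 zmin 73.52388341306795 top rect ((489.9173583984375, 242.71937561035156), (100.00453186035156, 28.31226921081543), 82.72969818115234) all ((489.9932861328125, 242.92587280273438), (100.39222717285156, 28.322534561157227), 82.64301300048828) [481.9 241.   96.1]
red 476 ztop 32.359099596265196 zmin 8.226862522570286 top rect ((378.54058837890625, 260.8128662109375), (12.641597747802734, 21.608600616455078), 80.67701721191406) all ((396.2360534667969, 258.1230773925781), (12.94533634185791, 57.43756103515625), 81.00334167480469) [392.6 259.   19.9]
[377.6 261.1 201. ] [-1.6  0.1 -0. ]
yaw0 80.7 dy 89.9
-0.13 -0.00 0.01 -0.95;-0.12 -0.01 0.01 -0.95;-0.12 -0.02 0.01 -0.95;-0.12 -0.03 0.01 -0.95;-0.12 -0.04 0.01 -0.95;-0.11 -0.05 0.01 -0.95;-0.11 -0.06 0.01 -0.95;-0.10 -0.07 0.01 -0.95
-0.10 -0.08 0.01 -0.95;-0.09 -0.09 0.01 -0.95;-0.08 -0.09 0.01 -0.95;-0.08 -0.10 0.01 -0.95;-0.07 -0.11 0.01 -0.95;-0.06 -0.11 0.01 -0.95;-0.05 -0.12 0.01 -0.95;-0.04 -0.12 0.01 -0.95
-0.03 -0.12 0.01 -0.95;-0.02 -0.12 0.01 -0.95;-0.01 -0.13 0.01 -0.95
```

```bash
python3 - <<'E'
from m import *
plan(500,205,195,-9,19)
E
```

```text
yaw0 80.7 dy -89.7
-0.14 -0.04 0.01 0.94;-0.14 -0.03 0.01 0.94;-0.14 -0.01 0.01 0.94;-0.14 -0.00 0.01 0.94;-0.14 0.01 0.01 0.94;-0.14 0.02 0.01 0.94;-0.14 0.03 0.01 0.94;-0.14 0.04 0.01 0.94
-0.13 0.05 0.01 0.94;-0.13 0.06 0.01 0.94;-0.12 0.07 0.01 0.94;-0.11 0.08 0.01 0.94;-0.11 0.09 0.01 0.94;-0.10 0.10 0.01 0.94;-0.09 0.11 0.01 0.94;-0.08 0.12 0.01 0.94
-0.07 0.12 0.01 0.94;-0.06 0.13 0.01 0.94;-0.05 0.13 0.01 0.94
```

play_rows(deltas="-0.14 -0.04 0.01 0.94;-0.14 -0.03 0.01 0.94;-0.14 -0.01 0.01 0.94;-0.14 0 0.01 0.94;-0.14 0.01 0.01 0.94;-0.14 0.02 0.01 0.94;-0.14 0.03 0.01 0.94;-0.14 0.04 0.01 0.94")

```text
clock: 23.7
position: [427.6, 236.5, 193.6]
tool_rot: [-1.252, -2.878, 0.004]
wrist_force: [0.2, -0.1, 0.1]
width: 87.0
grasp_force: 0.0
```

play_rows(deltas="-0.13 0.05 0.01 0.94;-0.13 0.06 0.01 0.94;-0.12 0.07 0.01 0.94;-0.11 0.08 0.01 0.94;-0.11 0.09 0.01 0.94;-0.1 0.1 0.01 0.94;-0.09 0.11 0.01 0.94;-0.08 0.12 0.01 0.94")

```text
clock: 24.7
position: [478.4, 212.4, 189.4]
tool_rot: [-2.113, -2.321, 0.005]
wrist_force: [0.2, -0.0, -1.1]
width: 87.2
grasp_force: 0.0
```

play_rows(deltas="-0.07 0.12 0.01 0.94;-0.06 0.13 0.01 0.94;-0.05 0.13 0.01 0.94;0 0 0 0")

```text
clock: 25.2
position: [498.1, 203.7, 188.1]
tool_rot: [-2.379, -2.049, 0.004]
wrist_force: [-0.3, 0.3, -0.7]
width: 86.9
grasp_force: 0.0
```

```bash
python3 - <<'E'
from m import *
c=cam('wrist');save(c,'w6.png');rects(c,(330,620,120,340),8);s=get_state();print(s['position'],s['wrist_force'])
E
```

```text
yel 8962 ztop 104.79525077087338 zmin 92.28805438321632 top rect ((509.1634216308594, 239.96897888183594), (99.7259521484375, 61.882652282714844), 80.57310485839844) all ((509.2214050292969, 240.31808471679688), (100.43372344970703, 61.882652282714844), 80.5730972290039) [509.5 242.7 103.4]
red 668 ztop 32.39909538292605 zmin 8.061646037192304 top rect ((380.0984191894531, 261.56097412109375), (12.794767379760742, 20.89679718017578), 81.241455078125) all ((397.4844970703125, 258.4006652832031), (13.368203163146973, 55.88294982910156), 79.68219757080078) [395.6 258.9  18.5]
[497.8 203.9 188.3] [-0.3 -0.4  0. ]
```

View pics/w6.png

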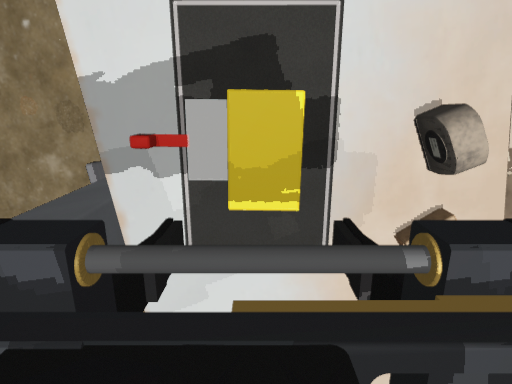

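The view shows the cup's underside at (265,150). The grey shutter plate is drawn out to its left and the tab sits 131–132 mm from the axis, so it's fully open. Now I'll grip the cup and lift it straight up.

```bash
python3 - <<'E'
from m import *
plan(509.2,240,150,-9.4,2)
E
```

```text
yaw0 -8.5 dy -0.9
0.37 0.06 0.38 0.09;0.37 0.06 0.38 0.09
```

play_rows(deltas="0.37 0.06 0.38 0.09;0.37 0.06 0.38 0.09;0 0 0 0;0 0 0.7 0;0 0 0.7 0;0 0 0.7 0;0 0 0.1 0;0 0 0 0")

```text
clock: 26.25
position: [510.7, 239.6, 42.3]
tool_rot: [2.397, 2.031, 0.0]
wrist_force: [1.3, -0.8, -0.1]
width: 87.0
grasp_force: 0.0
```

play_rows(deltas="0 0 0 0;0 0 0 0;0 0 0 0;0 0 0 0;0 0 0 0", jaw=0, newtons=25)

```text
clock: 26.88
position: [509.4, 240.0, 42.1]
tool_rot: [-2.396, -2.03, 0.002]
wrist_force: [-3.7, 1.0, 6.2]
width: 61.6
grasp_force: 25.0
```

play_rows(deltas="0 0 -0.15 0;0 0 -0.2 0;0 0 -0.3 0;0 0 -0.4 0;0 0 -0.5 0;0 0 -0.5 0;0 0 -0.5 0;0 0 0 0")

```text
clock: 27.88
position: [512.2, 240.2, 171.7]
tool_rot: [2.395, 2.029, 0.009]
wrist_force: [-0.2, -0.3, -5.3]
width: 62.2
grasp_force: 25.0
```

```bash
python3 - <<'E'
from m import *
s=get_state();print(s['position'],s['wrist_force'],s['width'])
c=cam('scene');cv2.imwrite('pics/s2.png',cv2.resize(c['pixels'][110:290,160:400,::-1],(800,600)))
E
```

```text
[512.2 240.2 171.7] [-0.2 -0.3 -5.3] 62.1755308809887
```

View pics/s2.png

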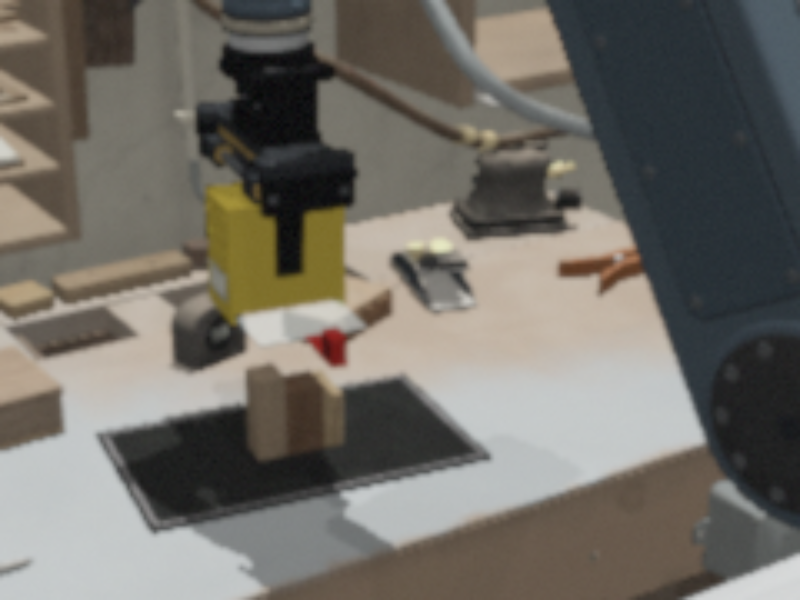

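The picture shows the three offcuts standing together on the mat at about (295,410), with the empty cup clear above and its shutter open. Next I'll carry the cup to the bare bench on the robot's right of the mat.

```bash
python3 - <<'E'
from m import *
plan(495,-10,172,-9.4,8)
E
```

```text
yaw0 -9.5 dy 0.1
-0.62 0.06 -0.00 -0.00;-0.62 0.06 -0.00 -0.00;-0.62 0.06 -0.00 -0.00;-0.62 0.06 -0.00 -0.00;-0.62 0.06 -0.00 -0.00;-0.62 0.06 -0.00 -0.00;-0.62 0.06 -0.00 -0.00;-0.62 0.06 -0.00 -0.00
```

play_rows(deltas="-0.3 0.03 0 0;-0.62 0.06 0 0;-0.7 0.07 0 0;-0.7 0.07 0 0;-0.7 0.07 0 0;-0.7 0.07 0 0;-0.7 0.07 0 0;-0.54 0.04 0 0")

```text
clock: 28.92
position: [492.0, -10.9, 167.9]
tool_rot: [-2.397, -2.028, 0.003]
wrist_force: [0.4, 0.7, -5.1]
width: 61.5
grasp_force: 25.0
```

play_rows(deltas="0 0 0 0;0 0 0.5 0;0 0 0.5 0;0 0 0.5 0;0 0 0.5 0;0 0 0.3 0;0 0 0.15 0;0 0 0 0")

```text
clock: 29.92
position: [493.3, -8.7, 46.3]
tool_rot: [-2.396, -2.031, 0.001]
wrist_force: [0.9, -0.2, -5.6]
width: 61.9
grasp_force: 25.0
```

play_rows(deltas="0 0 0.05 0;0 0 0.05 0;0 0 0.04 0;0 0 0 0;0 0 0 0")

```text
clock: 30.55
position: [493.4, -8.8, 39.6]
tool_rot: [2.397, 2.031, 0.0]
wrist_force: [-0.1, 0.0, -5.4]
width: 62.0
grasp_force: 25.0
```

play_rows(deltas="0 0 0.03 0;0 0 0.03 0;0 0 0 0")

```text
clock: 30.92
position: [493.6, -8.8, 39.1]
tool_rot: [2.396, 2.03, 0.001]
wrist_force: [-2.7, 0.5, 17.3]
width: 62.1
grasp_force: 25.0
```

Contact with the bench. I'll release, rise straight up and check.

play_rows(deltas="0 0 -0.02 0;0 0 0 0;0 0 0 0;0 0 0 0;0 0 -0.3 0;0 0 -0.7 0;0 0 -0.9 0;0 0 -0.9 0", jaw=1)

```text
clock: 31.92
position: [493.1, -8.7, 179.6]
tool_rot: [2.397, 2.031, 0.0]
wrist_force: [0.5, 0.2, 0.4]
width: 87.1
grasp_force: 0.0
```

play_rows(deltas="-0.5 0 -0.5 0;-0.8 0 0 0;-0.8 0 0 0;-0.4 0 0 0;0 0 0 0;0 0 0 0")

```text
clock: 32.67
position: [472.6, -131.3, 202.9]
tool_rot: [-2.397, -2.03, -0.001]
wrist_force: [0.2, -0.4, 0.3]
width: 86.9
grasp_force: 0.0
```

```bash
python3 - <<'E'
from m import *
s=get_state();print(s['position'],s['clock'])
c=cam('wrist');rects(c,(300,620,-120,100),8);im=c['pixels'][:,:,::-1]
d=cam('top');rects(d,(300,620,-120,100),20)
e=cam('scene')
cv2.imwrite('pics/f.png',np.hstack([cv2.resize(im,(400,300)),cv2.resize(e['pixels'][110:290,160:400,::-1],(400,300))]))
E
```

```text
[ 472.6 -131.3  202.9] 32.675
yel 8104 ztop 101.88441736755216 zmin 9.107039448004116 top rect ((492.18658447265625, -18.321487426757812), (81.16378784179688, 61.74663162231445), 80.71489715576172) all ((492.1289978027344, -18.673789978027344), (81.87774658203125, 61.74663162231445), 80.71489715576172) [492.4 -16.9 100.3]
red 380 ztop 29.63608523750034 zmin 8.046344596349172 top rect ((364.31951904296875, 11.441356658935547), (12.677129745483398, 21.816268920898438), 80.99832916259766) all ((364.2887878417969, 11.247322082519531), (13.070032119750977, 21.816268920898438), 80.99832916259766) [366.4  10.4  24.6]
yel 0
red 0
```

View pics/f.png

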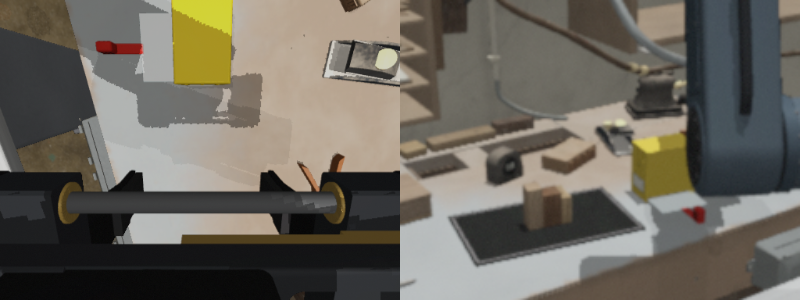

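The cup stands mouth down at (205,40) on the bare bench. The offcuts are in a heap on the mat, and the other tools haven't moved. The gripper is clear, so I'll hand in.

```bash
python3 -c "from cell import job_done; print(job_done())"
```

```text
the job is handed in; nothing more can be done
None
```

The job is handed in after about 33 s of robot time: the offcuts stand together in a heap on the mat, and the empty cup stands mouth down on the bare bench beside it, with its shutter open and the other tools where they were.

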